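# Roll-test turned rollers on the drop-pin board and sort out the one with a flat

### The arm

A 6-joint arm with a two-finger parallel gripper is mounted at the origin on the work surface. World frame = base frame: x ahead of the robot, y to its left, z up, the work surface at z = 0. Lengths are in m, angles in degrees, forces in N, time in s.
With the tool pointing down it reaches from about 0.375 to 0.9 m from the base axis. Payload 3.1 kg.
Tool frame: the origin (TCP) lies at the very end of the fingers, on their centre line; the grasp point (between the pads) lies behind it (bot.grip_depth is the z of the grasp point in the tool frame, in m); z points along the fingers, y is the direction in which the jaws open and shut (so a half turn about z gives the same grasp; the last joint's range is limited). The gripper opens to 87 mm and grips with 3 to 60 N. Pads are 19 mm wide; open, the fingers measure 117 mm over their backs; the gripper's body (75 mm by 190 mm) begins 51 mm behind the grasp point.
Start: joints at [-84.082, 30.224, 82.088, -0, 67.689, -10.227], TCP at [0.174, -0.6, 0.223] pointing down, gripper open.
Joint ranges: [-176.69, 176.69], [-43.24, 126.21], [12.49, 139.97], [-82, 262], [0, 151.66], [-163.58, 163.58]. Speed limits (degrees/s): [159.86, 159.86, 180, 180, 180, 180].

### API

Orientations are given as a 3x3 rotation matrix whose columns are the frame's x, y, z axes.
In Python, from rig import bot, vision gives the robot as it stands. The module is installed in compiled form; this text tells all that it offers.
- The arm moves only by the shell command python3 -m jog 'ROWS'. ROWS is JSON, a list of rows, each a list of 3 entries, a list of its own where there are three numbers: the shift along the tool's x, y, z in mm, then the turn, a rotation vector about the tool's x, y, z in degrees, then the closure, from 0 (fully open) to 1 (shut). In form: [[[dx, dy, dz], [wx, wy, wz], fingers], ...]. A call has 1 to 12 rows; each row is the pose to reach, as a shift and turn from the pose commanded when the call began, along the tool's axes at that moment; what a row does not reach only later rows make up. A row lasts 1/12 s, in which the tool goes at most 41.7 mm and 7.16 degrees, less where a joint would pass 70% of its speed; a pose out of reach is approached as far as the arm can. A call with a gripper value outside its range is refused whole. The fingers move at their own pace and stop on an object; the grip force is fixed at half the most. Time passes only in rows, so rows that repeat a pose let the fingers close. It gives the time, the measured TCP pose, the force and the opening at its end, in the units of the state.
- bot.read_state(): the state, without advancing time (a new reading comes with each control period).
- vision.capture(name): name is "scene" or "top" or "wrist"; returns the picture (420x560x3 uint8, red, green, blue); there is no depth.
- vision.camera_info(name): a dict with "intrinsics" (3x3 intrinsics, pixels), "camera_from_world" (4x4, takes a point from world to camera coordinates); the wrist camera has in their place "mount" (4x4, takes a point from camera to tool coordinates, whose origin is the TCP and whose axes are the flange's). Camera axes: x right, y up, looking along -z (the intrinsics and any distortion apply to the point x, -y, -z); pixel columns grow to the right and rows downward; lengths in m; the calibration is good to about 2 mm. The wrist camera is an equidistant fisheye: a pixel r from the principal point sees the ray r / f radians off the axis. A picture is of the moment at which its call begins: read the wrist's pose just before it. camera_info takes no time and is no camera call.
- bot.hand_in(): hands the job in, once; it reports no verdict.
The state is a dict: "time_s": time; "joint_positions": joint angles; "qvel": joint speeds; "tau": joint torques, N m; "position": TCP position; "tcp_rot": TCP orientation; "force": force on the tool from outside, world axes, zero at the start; "moment": the same for the moment, N m; "opening": opening from 0.0 (shut) to 1.0 (fully open).
Only numpy, scipy, OpenCV 4.12 (cv2) and the standard library are available. Lean on these libraries where they do the work, as an engineer would, in place of code of your own. Each camera call takes 0.05 s, during which the arm holds its last target. There are 200 camera calls.

### The job

Roll-test the three wooden rollers from the rack: lay them side by side across the top of the sloping test board, above the row of raised steel pins, and when all three lie there let go, press the plunger beside the board fully down to its stop, hold it a moment so that the rollers can get away over the pins, and let it spring back. The good ones run down into the catch tray by themselves: do not help them, and leave them there. Any that stays on the board has a flat: pick it off and put it in the open plywood box, and leave the other things on the bench alone.

Things in the scene. Friction and masses are not known exactly. Their poses are not given: they have to be found in the camera images.
- ramp: Roll-test board, fixed on the bench: a grey laminated board sloping down 12 degrees towards its +x, 272 mm wide between cheeks at y = -136 and +136 mm that stand 18 mm above its surface. Origin: at bench height on its middle line, under the pins; x = downhill (level), y = across, z = up. Surface 80 mm above the bench at x = 0, 102 mm at the open top edge (x = -105 mm), 41 mm at the foot (x = 185 mm).
- pin_row (a point): Middle of the row of pins, on the board's surface; axes as the board's. Eight 6 mm steel pins, 34 mm apart from y = -119 to 119 mm, stand 10 mm out of the board here and hold rollers back. They sit on the plunger's cross bar under the board and drop below the surface when it is pressed.
- start_strip (a point): Point on the board's surface 50 mm uphill of the pins, on the middle line; axes as the board's (z is vertical). The strip around it has room for three rollers side by side, across the slope, for example centred at y = -90, 0 and 90 mm. A round one let go here rolls about 35 mm down to the pins and waits there; one on its flat stays where it is laid.
- catch_tray (a point): Middle of the floor of the catch tray at the foot of the board, 110 mm (along x) by 272 mm, floor 6 mm and walls 52 mm above the bench; axes as the board's. Rollers that run down drop into it, within about a second of the pins dropping.
- plunger (a joint): Travel of the spring plunger, m: 0 = up (pins out, as at the start), 0.014 = down at its stop (pins 4 mm below the board's surface). It takes about 2.5 N to start and 9 N at the stop, and springs back up when let go.
- plunger_top (a point): Middle of the flat top of the plunger's round steel head, 34 mm diameter, 10 mm thick, on a 12 mm stem over an aluminium guide tube just outside the board's +y cheek, beside the pins (x = 0, y = 164 mm of the board). 121 mm above the bench when up; it moves straight down 14 mm to its stop.
- rack: Fixed wooden rack that the rollers start in: two rails along its x, 215 mm long, 46 mm clear between them, on an 8 mm base plate 80 mm wide. Three slots at x = -70, 0, 70 mm, 31 mm wide, floors 45 mm and the wood between them 53 mm above the bench. A roller lies across both rails, along y, with space under it between the rails for fingers. Origin: centre of the underside.
- box: Fixed open plywood box for the rollers that fail: outside 150 (x) x 140 (y) x 60 mm high, walls and floor 8 mm. Origin: centre of the underside, at bench height.
- roller_a: One of three plain beech rollers, 70 mm long, 30 mm diameter, about 35 g, in the rack's slots in any order. A good one is round; a bad one has a flat 20 mm wide, 4 mm deep along its whole length, underneath at the start. Origin: on the turning axis at mid length, y along it: 15 mm above what a round one rests on, 11 mm for one on its flat.
- roller_b: One of three plain beech rollers, 70 mm long, 30 mm diameter, about 35 g, in the rack's slots in any order. A good one is round; a bad one has a flat 20 mm wide, 4 mm deep along its whole length, underneath at the start. Origin: on the turning axis at mid length, y along it: 15 mm above what a round one rests on, 11 mm for one on its flat.
- roller_c: One of three plain beech rollers, 70 mm long, 30 mm diameter, about 35 g, in the rack's slots in any order. A good one is round; a bad one has a flat 20 mm wide, 4 mm deep along its whole length, underneath at the start. Origin: on the turning axis at mid length, y along it: 15 mm above what a round one rests on, 11 mm for one on its flat.
- sanding_block: Bystander: cork sanding block 95 x 55 x 34 mm, loose on the bench. Origin: centre of its underside.
- brush_jar: Bystander: glass jar 64 mm diameter, 75 mm high, with two paint brushes leaning out of it to 170 mm, loose. Origin: centre of its underside.
- tortoise: Bystander: unfinished wooden pull-along tortoise about 155 x 75 x 61 mm, loose. Origin: centre of its underside.
- paint_tin: Bystander: small closed paint tin 52 mm diameter, 45 mm high, loose. Origin: centre of its underside.
Things that resemble listed ones, but are neither listed nor needed, are in the scene too. Leave any red or turquoise look-alike of the roller_a alone. Leave any purple look-alike of the roller_c alone.

How it is judged (in metres and radians):
On the way, in this order (a step that is already met when the one before it is completed fails the run):
1. all three rollers lie on the board above the pins, let go and at rest, with the plunger up (x of roller_a in the frame of ramp between -0.11 and -0.008 m and y of roller_a in the frame of ramp between -0.138 and 0.138 m and z of roller_a in the frame of ramp between 0.08 and 0.13 m and contact force between the fingers and roller_a below 0.05 N and linear speed of each of roller_a, roller_b, roller_c below 0.03 m/s and x of roller_b in the frame of ramp between -0.11 and -0.008 m and y of roller_b in the frame of ramp between -0.138 and 0.138 m and z of roller_b in the frame of ramp between 0.08 and 0.13 m and contact force between the fingers and roller_b below 0.05 N and x of roller_c in the frame of ramp between -0.11 and -0.008 m and y of roller_c in the frame of ramp between -0.138 and 0.138 m and z of roller_c in the frame of ramp between 0.08 and 0.13 m and contact force between the fingers and roller_c below 0.05 N and value of joint plunger below 0.003 m), for 0.1 s.
2. the plunger is pressed down to its stop (at least 12.5 of 14 mm) (value of joint plunger above 0.0125 m), for 0.1 s.
3. the round rollers have run down into the catch tray by themselves while the one with the flat stays on the board, and the plunger is up again (x of roller_a in the frame of ramp between 0.185 and 0.295 m and y of roller_a in the frame of ramp between -0.138 and 0.138 m and z of roller_a in the frame of ramp between 0 and 0.055 m and contact force between the fingers and roller_a below 0.05 N and x of roller_c in the frame of ramp between 0.185 and 0.295 m and y of roller_c in the frame of ramp between -0.138 and 0.138 m and z of roller_c in the frame of ramp between 0 and 0.055 m and contact force between the fingers and roller_c below 0.05 N and x of roller_b in the frame of ramp between -0.11 and 0.18 m and y of roller_b in the frame of ramp between -0.138 and 0.138 m and z of roller_b in the frame of ramp between 0.04 and 0.13 m and contact force between the fingers and roller_b below 0.05 N and value of joint plunger below 0.003 m), for 0.1 s.
4. the roller with the flat has been put in the plywood box and let go (x of roller_b in the frame of box between -0.075 and 0.075 m and y of roller_b in the frame of box between -0.07 and 0.07 m and z of roller_b in the frame of box between 0 and 0.052 m and contact force between the fingers and roller_b below 0.05 N), for 0.1 s.
At the end, for the whole second after the job is handed in: Both round rollers lie at rest in the catch tray at the foot of the board (anywhere inside its walls), the roller with the flat lies at rest inside the plywood box below its rim, all let go, and the plunger is up again (within 3 mm) (all of step 4 and x of roller_a in the frame of ramp between 0.185 and 0.295 m and y of roller_a in the frame of ramp between -0.138 and 0.138 m and z of roller_a in the frame of ramp between 0 and 0.055 m and contact force between the fingers and roller_a below 0.05 N and linear speed of each of roller_a, roller_c, roller_b below 0.03 m/s and x of roller_c in the frame of ramp between 0.185 and 0.295 m and y of roller_c in the frame of ramp between -0.138 and 0.138 m and z of roller_c in the frame of ramp between 0 and 0.055 m and contact force between the fingers and roller_c below 0.05 N and value of joint plunger below 0.003 m); the robot touches nothing.
It fails at once if a round roller is touched by the fingers on the board below the pins or in the catch tray ((contact force between the fingers and roller_a above 0.3 N and x of roller_a in the frame of ramp between 0.02 and 0.3 m and y of roller_a in the frame of ramp between -0.14 and 0.14 m and z of roller_a in the frame of ramp below 0.11 m) or (contact force between the fingers and roller_c above 0.3 N and x of roller_c in the frame of ramp between 0.02 and 0.3 m and y of roller_c in the frame of ramp between -0.14 and 0.14 m and z of roller_c in the frame of ramp below 0.11 m)).
It fails at once if one of the other things on the bench (sanding block, brush jar, tortoise, paint tin) is moved by more than 30 mm (distance of any of sanding_block, brush_jar, tortoise, paint_tin from where it was at the start of the episode above 0.03 m).
It also fails if it takes over 72 s, if anything falls off the work surface, if the arm or the gripper's body presses on something with over 40 N, if the wrist force passes 120 N, or if a joint passes its speed limit or range.

## Working session

There is one attempt and no reset: what is moved stays moved. The work goes in short steps, Python scripts to look and compute and a shell command to move; the robot and the scene stay as the last step left them, time stands still between calls to the robot, and variables do not carry over. Pictures are saved under pics/ and viewed, about 8 in all and at most 12, crops included, and the job is handed in when it is done.

```bash
mkdir -p pics
python3 - <<'E'
from rig import bot, vision
import cv2, numpy as np
s=bot.read_state();print(s['time_s'],s['position'],np.round(s['tcp_rot'],3).tolist(),s['opening'],bot.grip_depth)
for n in['scene','top']:
    cv2.imwrite(f'pics/{n}0.png',cv2.resize(vision.capture(n)[:,:,::-1],(784,588),interpolation=cv2.INTER_CUBIC))
    print(n,{k:np.round(v,4).tolist() for k,v in vision.camera_info(n).items() if k in('intrinsics','camera_from_world')}, vision.camera_info(n).keys())
E
```

```text
0.0 [ 0.17373547 -0.59960706  0.22156931] [[0.961, 0.278, -0.0], [0.278, -0.961, 0.002], [0.0, -0.002, -1.0]] 1.0049191921918355 -0.0187
scene {'intrinsics': [[403.942, 0.0, 276.9363], [0.0, 403.942, 209.6656], [0.0, 0.0, 1.0]], 'camera_from_world': [[-0.5864, 0.8099, 0.0157, 0.3058], [-0.5006, -0.3775, 0.779, 0.2347], [0.6369, 0.4489, 0.6268, -1.8128], [0.0, 0.0, 0.0, 1.0]]} dict_keys(['intrinsics', 'camera_from_world'])
top {'intrinsics': [[498.6638, 0.0, 285.911], [0.0, 498.6638, 211.9102], [0.0, 0.0, 1.0]], 'camera_from_world': [[-0.0182, -0.9998, -0.0095, 0.0438], [0.9981, -0.0187, 0.059, -0.5684], [-0.0592, -0.0084, 0.9982, -1.5052], [0.0, 0.0, 0.0, 1.0]]} dict_keys(['intrinsics', 'camera_from_world'])
```

View pics/top0.png

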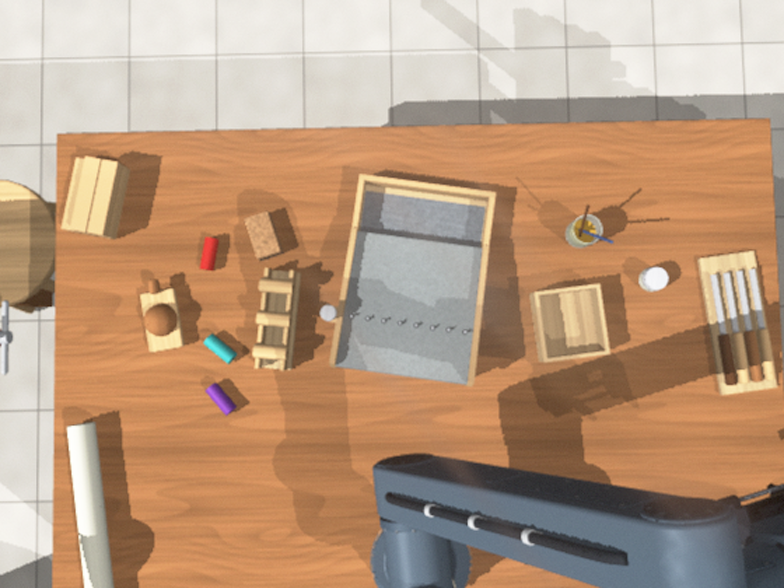

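View pics/scene0.png

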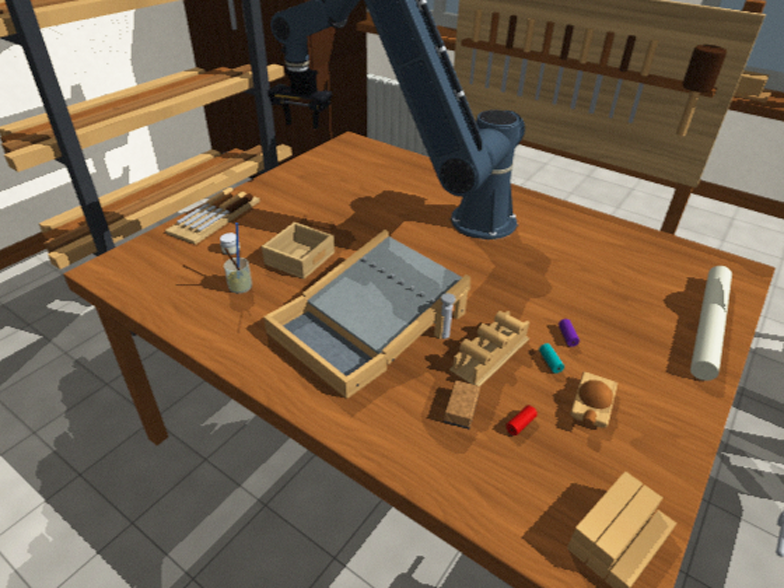

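```bash
cat > h.py <<'E'
import numpy as np
from rig import bot,vision
def ray(cam,u,v,z):
    i=vision.camera_info(cam);K=i['intrinsics'];T=i['camera_from_world']
    d=np.array([(u-K[0,2])/K[0,0],-(v-K[1,2])/K[1,1],-1.])
    R=T[:3,:3];c=-R.T@T[:3,3];d=R.T@d
    return c+d*(z-c[2])/d[2]
def proj(cam,p):
    i=vision.camera_info(cam);K=i['intrinsics'];T=i['camera_from_world']
    q=T[:3,:3]@np.asarray(p)+T[:3,3]
    return np.array([K[0,2]+K[0,0]*q[0]/-q[2],K[1,2]+K[1,1]*q[1]/q[2]])
E
python3 - <<'E'
from h import *
import cv2
im=vision.capture('top')[:,:,::-1]
np.save('top0.npy',im)
cv2.imwrite('pics/c1.png',cv2.resize(im[120:280,160:360],(800,640)[:1]+(640,),interpolation=cv2.INTER_CUBIC)[:600])
E
```

```text
(no output)
```

View pics/c1.png

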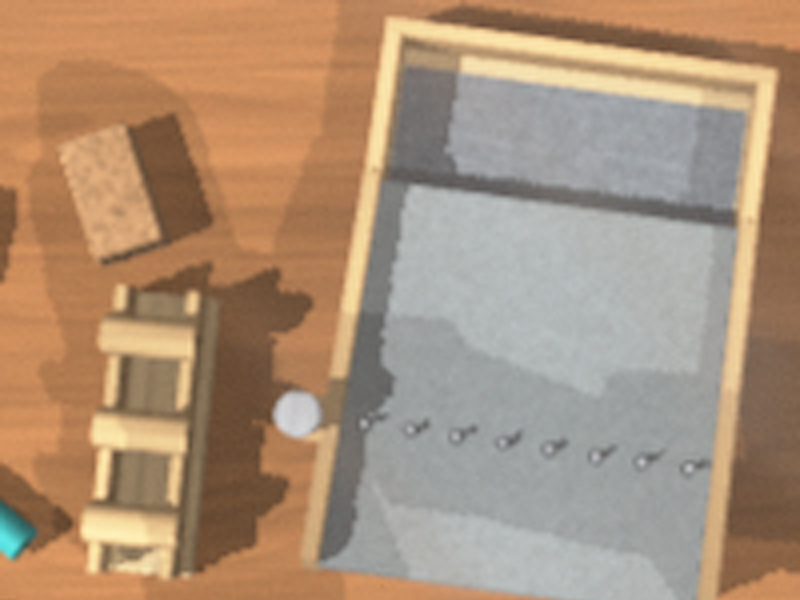

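Run:
```python
from h import *
P=lambda u,v,z:ray('top',160+u/4,120+v/4,z)
a,b=P(365,423,.09),P(688,467,.09)
print('pins',a,b,np.linalg.norm(a-b),'(0.238)'); 
d=(a-b)/np.linalg.norm(a-b); ang=np.degrees(np.arctan2(-d[0],d[1]));print('ramp yaw',ang)
pl=P(298,413,.121);m=(a+b)/2;R=np.array([[np.cos(np.radians(ang)),-np.sin(np.radians(ang))],[np.sin(np.radians(ang)),np.cos(np.radians(ang))]])
print('plunger',pl,'in ramp',R.T@(pl-m)[:2],'(0,.164)')
for n,(u,v,z) in dict(footL=(390,20,.052),footR=(776,72,.052),topL=(310,566,.12)).items(): print(n,R.T@(P(u,v,z)-m)[:2])
for c in((149,338),(140,432),(130,525)): print('roller',P(*c,.065))
L=[P(122,287,.053),P(92,572,.053)];Q=[P(192,291,.053),P(163,576,.053)]
for l in(L,Q):
  e=l[0]-l[1];print('rail',np.linalg.norm(e),np.degrees(np.arctan2(e[1],e[0])))
print('rack c',(L[0]+L[1]+Q[0]+Q[1])/4)
B=[ray('top',u/1.4,v/1.4,.06) for u,v in((530,290),(602,284),(609,354),(540,361))]
print('box',np.mean(B,0),[np.linalg.norm(B[i]-B[i-1]).round(3) for i in range(4)],B)
```

```text
pins [0.52644278 0.13406615 0.09      ] [ 0.49028315 -0.09936414  0.09      ] 0.23621434509894218 (0.238)
ramp yaw -8.805444451541339
plunger [0.53341293 0.17917126 0.121     ] in ramp [-1.66806957e-05  1.63747663e-01] (0,.164)
footL [0.30414238 0.14484042]
footR [ 0.30354192 -0.14817652]
topL [-0.10611722  0.14014537]
roller [0.59319625 0.29526711 0.065     ]
roller [0.52368175 0.30246012 0.065     ]
roller [0.45529548 0.31034668 0.065     ]
rail 0.2132596221921029 -6.3945753625458135
rail 0.21310954218369088 -6.312469606270936
rack c [0.52482746 0.30303464 0.053     ]
box [ 0.50606215 -0.3244669   0.06      ] [np.float64(0.151), np.float64(0.153), np.float64(0.148), np.float64(0.146)] [array([ 0.57558537, -0.24175176,  0.06      ]), array([ 0.58544123, -0.3941208 ,  0.06      ]), array([ 0.43764781, -0.40360682,  0.06      ]), array([ 0.42557421, -0.25838823,  0.06      ])]
```

```bash
cat >> h.py <<'E'
from scipy.spatial.transform import Rotation as Ro
OR=np.array([0.5084,0.0174,0]);YR=-8.8
OK_=np.array([0.5248,0.303,0]);YK=-6.35
def fr(o,yaw,p): return o+Ro.from_euler('z',yaw,degrees=True).apply(p)
def Rd(yaw,tilt=0):
    # jaw (tool y) along the frame's x, tool down, tilted about frame y
    D=np.array([[0,1,0],[1,0,0],[0,0,-1.]])
    return (Ro.from_euler('z',yaw,degrees=True)*Ro.from_euler('y',tilt,degrees=True)).as_matrix()@D
def to(p,R,s=None):
    s=s or bot.read_state();C=np.array(s['tcp_rot'])
    w=Ro.from_matrix(C.T@R).as_rotvec(degrees=True)
    print('target',np.round(p,4),'shift',np.round(C.T@(p-s['position'])*1000,1).tolist(),'turn',np.round(w,2).tolist())
def strip(y,h,x=-.052):
    n=np.array([np.sin(np.radians(12)),0,np.cos(np.radians(12))])
    return fr(OR,YR,np.array([x,y,.08-x*np.tan(np.radians(12))])+n*h)
E
python3 - <<'E'
from h import *
to(np.array([.52,-.1,.22]),Rd(YK)); to(fr(OK_,YK,[-.07,0,.16]),Rd(YK))
E
```

```text
target [ 0.52 -0.1   0.22] shift [471.6, -383.8, 2.5] turn [-0.07, -0.07, -67.5]
target [0.4552 0.3107 0.16  ] shift [523.6, -796.2, 63.2] turn [-0.07, -0.07, -67.5]
```

```bash
python3 -m jog '[[[472,-384,2],[0,0,-67.5],0.42],[[472,-384,2],[0,0,-67.5],0.42],[[472,-384,2],[0,0,-67.5],0.42],[[472,-384,2],[0,0,-67.5],0.42],[[472,-384,2],[0,0,-67.5],0.42],[[472,-384,2],[0,0,-67.5],0.42],[[472,-384,2],[0,0,-67.5],0.42],[[472,-384,2],[0,0,-67.5],0.42],[[472,-384,2],[0,0,-67.5],0.42],[[472,-384,2],[0,0,-67.5],0.42],[[472,-384,2],[0,0,-67.5],0.42],[[472,-384,2],[0,0,-67.5],0.42]]'; python3 -c "
from h import *
to(fr(OK_,YK,[-.07,0,.16]),Rd(YK))"
```

```text
time_s: 1.15
position: [0.4593, -0.1874, 0.2209]
tcp_rot: [[0.111, 0.994, -0.0], [0.994, -0.111, 0.0], [0.0, -0.0, -1.0]]
force: [0.3, 0.5, 0.0]
opening: 0.582
target [0.4552 0.3107 0.16  ] shift [494.6, -59.2, 60.9] turn [-0.01, -0.0, -0.01]
```

```bash
python3 -m jog '[[[490,-59,61],[0,0,0],0.42],[[490,-59,61],[0,0,0],0.42],[[490,-59,61],[0,0,0],0.42],[[490,-59,61],[0,0,0],0.42],[[490,-59,61],[0,0,0],0.42],[[490,-59,61],[0,0,0],0.42],[[490,-59,61],[0,0,0],0.42],[[490,-59,61],[0,0,0],0.42],[[490,-59,61],[0,0,0],0.42],[[490,-59,61],[0,0,0],0.42],[[490,-59,61],[0,0,0],0.42],[[490,-59,61],[0,0,0],0.42]]'; python3 -m jog '[[[0,0,0],[0,0,0],0.42],[[0,0,0],[0,0,0],0.42]]'; python3 -c "
from h import *
import cv2
to(fr(OK_,YK,[-.07,0,.16]),Rd(YK))
to(fr(OK_,YK,[-.07,0,.05]),Rd(YK))
i=vision.camera_info('wrist');print({k:np.round(v,4).tolist() for k,v in i.items()})
cv2.imwrite('pics/w1.png',vision.capture('wrist')[:,:,::-1])
"
```

```text
time_s: 2.15
position: [0.4536, 0.3065, 0.1595]
tcp_rot: [[0.11, 0.994, -0.0], [0.994, -0.11, 0.0], [-0.0, -0.0, -1.0]]
force: [0.7, -0.8, -0.2]
opening: 0.582
time_s: 2.32
position: [0.4534, 0.306, 0.1593]
tcp_rot: [[0.106, 0.994, -0.001], [0.994, -0.106, -0.0], [-0.001, -0.001, -1.0]]
force: [0.2, -0.5, 0.4]
opening: 0.582
target [0.4552 0.3107 0.16  ] shift [4.9, 1.3, -0.7] turn [-0.03, 0.03, 0.25]
target [0.4552 0.3107 0.05  ] shift [5.0, 1.4, 109.3] turn [-0.03, 0.03, 0.25]
{'intrinsics': [[325.1923, 0.0, 278.236], [0.0, 325.1923, 204.5567], [0.0, 0.0, 1.0]], 'mount': [[0.0005, 0.9607, 0.2776, 0.077], [1.0, -0.0001, -0.0013, 0.0009], [-0.0013, 0.2776, -0.9607, -0.1627], [0.0, 0.0, 0.0, 1.0]]}
```

View pics/w1.png

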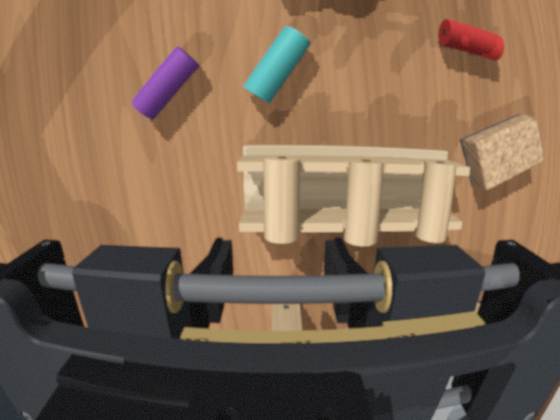

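```bash
cat >> h.py <<'E'
def wray(u,v,z,s=None):
    s=s or bot.read_state();i=vision.camera_info('wrist');K=i['intrinsics'];M=i['mount']
    d=np.array([u-K[0,2],v-K[1,2]]);r=np.hypot(*d);t=r/K[0,0]
    c=np.array([np.sin(t)*d[0]/r,-np.sin(t)*d[1]/r,-np.cos(t)])
    R=np.array(s['tcp_rot']);o=s['position']+R@M[:3,3];c=R@M[:3,:3]@c
    return o+c*(z-o[2])/c[2]
E
python3 -c "
from h import *
for u,v,z,n in((281,200,.072,-70),(363,202,.072,0),(436,201,.072,70)):print(wray(u,v,z),fr(OK_,YK,[n/1e3,0,0]))
for p in((244,148),(446,153)):print(wray(*p,.008))
for p in((240,164),(468,171),(239,226),(461,224)):
  w=wray(*p,.053);print(w,Ro.from_euler('z',-YK,degrees=True).apply(w-OK_))"
```

```text
[0.45769291 0.31252362 0.072     ] [0.45522946 0.31074212 0.        ]
[0.52420589 0.30368422 0.072     ] [0.5248 0.303  0.    ]
[0.59143289 0.29742533 0.072     ] [0.59437054 0.29525788 0.        ]
[0.42625833 0.35090554 0.008     ]
[0.63637308 0.32798059 0.008     ]
[0.4264264 0.3422163 0.053    ] [-0.10210744  0.02809541  0.053     ]
[0.63667244 0.31701047 0.053     ] [0.1096365  0.02629779 0.053     ]
[0.41789986 0.28764411 0.053     ] [-0.1045459  -0.02708501  0.053     ]
[0.63149131 0.2642226  0.053     ] [ 0.11032558 -0.02673925  0.053     ]
```

```bash
python3 -m jog '[[[5,2,40],[0,0,0],0.42],[[5,2,75],[0,0,0],0.42],[[5,2,95],[0,0,0],0.42],[[5,2,109],[0,0,0],0.42],[[5,2,109],[0,0,0],0.42],[[5,2,109],[0,0,0],0.42]]'; python3 -c "
from h import *
to(fr(OK_,YK,[-.07,0,.05]),Rd(YK))"
```

```text
time_s: 2.87
position: [0.4567, 0.3072, 0.0506]
tcp_rot: [[0.113, 0.994, -0.002], [0.994, -0.113, -0.001], [-0.001, -0.002, -1.0]]
force: [-0.3, 0.6, 0.2]
opening: 0.583
target [0.4552 0.3107 0.05  ] shift [3.3, -1.8, 0.6] turn [-0.1, 0.07, -0.13]
```

```bash
python3 -m jog '[[[1,0,0],[0,0,0],0.8],[[1,0,0],[0,0,0],0.8],[[1,0,0],[0,0,0],0.8],[[1,0,0],[0,0,0],0.8],[[1,0,0],[0,0,0],0.8],[[1,0,-15],[0,0,0],0.8],[[1,0,-40],[0,0,0],0.8],[[1,0,-80],[0,0,0],0.8],[[1,0,-120],[0,0,0],0.8],[[1,0,-120],[0,0,0],0.8]]'; python3 -c "
from h import *
for y in(-.088,0,.088):
  to(strip(y,.06),Rd(YR,12))
  to(strip(y,.0065),Rd(YR,12))"
```

```text
time_s: 3.7
position: [0.4615, 0.3122, 0.1784]
tcp_rot: [[0.11, 0.994, 0.014], [0.994, -0.11, 0.006], [0.008, 0.013, -1.0]]
force: [1.5, 1.4, 0.2]
opening: 0.332
target [ 0.4559 -0.0635  0.1497] shift [-374.3, 35.5, 26.3] turn [12.76, -0.19, 2.51]
target [ 0.4449 -0.0618  0.0974] shift [-374.2, 23.7, 78.4] turn [12.76, -0.19, 2.51]
target [0.4693 0.0234 0.1497] shift [-286.3, 39.3, 27.0] turn [12.76, -0.19, 2.51]
target [0.4583 0.0251 0.0974] shift [-286.3, 27.5, 79.2] turn [12.76, -0.19, 2.51]
target [0.4828 0.1104 0.1497] shift [-198.4, 43.1, 27.7] turn [12.76, -0.19, 2.51]
target [0.4718 0.1121 0.0974] shift [-198.3, 31.3, 79.9] turn [12.76, -0.19, 2.51]
```

```bash
python3 -m jog '[[[-374,36,0],[12.8,0,2.5],0.8],[[-374,36,0],[12.8,0,2.5],0.8],[[-374,36,0],[12.8,0,2.5],0.8],[[-374,36,0],[12.8,0,2.5],0.8],[[-374,36,0],[12.8,0,2.5],0.8],[[-374,36,0],[12.8,0,2.5],0.8],[[-374,36,0],[12.8,0,2.5],0.8],[[-374,36,26],[12.8,0,2.5],0.8],[[-374,36,26],[12.8,0,2.5],0.8],[[-374,36,26],[12.8,0,2.5],0.8],[[-374,36,26],[12.8,0,2.5],0.8],[[-374,36,26],[12.8,0,2.5],0.8]]'; python3 -c "
from h import *
to(strip(-.088,.0065),Rd(YR,12))"
```

```text
time_s: 4.7
position: [0.4509, -0.0655, 0.1447]
tcp_rot: [[0.155, 0.963, -0.22], [0.988, -0.152, 0.031], [-0.004, -0.222, -0.975]]
force: [-0.3, 1.8, -0.7]
opening: 0.335
target [ 0.4449 -0.0618  0.0974] shift [2.9, 4.2, 47.5] turn [-0.85, 0.2, -0.16]
```

```bash
python3 -m jog '[[[2,4,20],[-0.7,0.2,0],0.8],[[2,4,36],[-0.7,0.2,0],0.8],[[2,4,44],[-0.7,0.2,0],0.8],[[2,4,44],[-0.7,0.2,0],0.8],[[2,4,44],[-0.7,0.2,0],0.8],[[2,4,44],[-0.7,0.2,0],0.8]]'; python3 -c "
from h import *
to(strip(-.088,.0065),Rd(YR,12));print(bot.read_state()['force'])
import cv2
cv2.imwrite('pics/s2.png',cv2.resize(vision.capture('scene')[140:290,180:380][:,:,::-1],(800,600),interpolation=cv2.INTER_CUBIC))
"
```

```text
time_s: 5.2
position: [0.4466, -0.0626, 0.1018]
tcp_rot: [[0.153, 0.967, -0.206], [0.988, -0.15, 0.03], [-0.002, -0.208, -0.978]]
force: [-0.0, 0.2, -1.4]
opening: 0.333
target [ 0.4449 -0.0618  0.0974] shift [0.6, -0.8, 4.6] turn [-0.01, 0.09, -0.02]
[-0.01736482  0.24392756 -1.38445009]
```

View pics/s2.png

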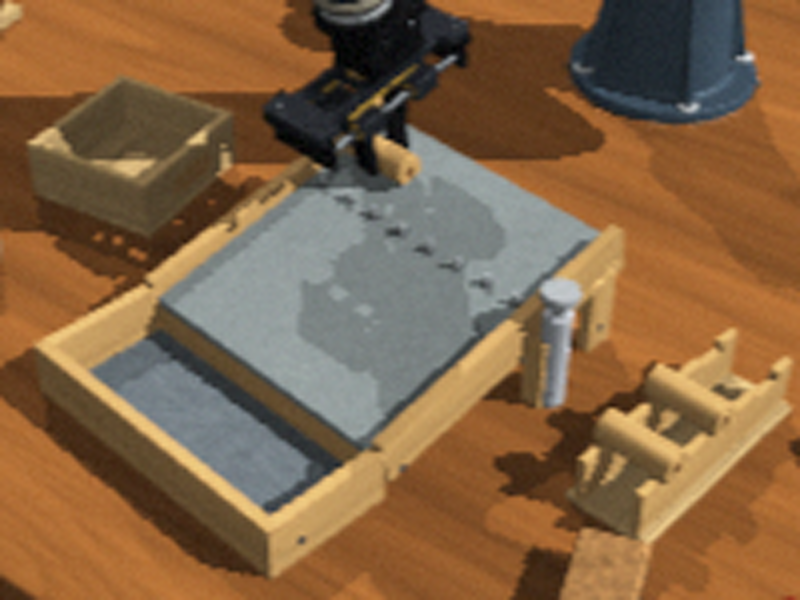

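```bash
python3 -m jog '[[[0,-1,2],[0,0,0],0.8],[[0,-1,4],[0,0,0],0.8],[[0,-1,5],[0,0,0],0.8],[[0,-1,5],[0,0,0],0.8]]'; python3 -c "
from h import *
print(bot.read_state()['force'])
to(strip(-.088,.0065),Rd(YR,12))"
```

```text
time_s: 5.58
position: [0.4444, -0.0629, 0.0978]
tcp_rot: [[0.155, 0.966, -0.206], [0.988, -0.152, 0.031], [-0.001, -0.208, -0.978]]
force: [0.4, 0.6, 9.5]
opening: 0.334
[0.37237889 0.6490593  9.47806051]
target [ 0.4449 -0.0618  0.0974] shift [1.2, 0.4, 0.3] turn [-0.02, 0.06, -0.12]
```

```bash
python3 -m jog '[[[0,0,-0.5],[0,0,0],0.5],[[0,0,-0.5],[0,0,0],0.5],[[0,0,-0.5],[0,0,0],0.5],[[0,0,-0.5],[0,0,0],0.5],[[0,0,-15],[0,0,0],0.5],[[0,0,-40],[0,0,0],0.5],[[0,0,-75],[0,0,0],0.42],[[0,0,-110],[0,0,0],0.42]]'; python3 -c "
from h import *
import cv2
to(fr(OK_,YK,[0,0,.16]),Rd(YK))
cv2.imwrite('pics/s3.png',cv2.resize(vision.capture('scene')[140:290,180:380][:,:,::-1],(800,600),interpolation=cv2.INTER_CUBIC))
"
```

```text
time_s: 6.25
position: [0.4657, -0.0659, 0.2044]
tcp_rot: [[0.154, 0.965, -0.21], [0.988, -0.151, 0.032], [-0.001, -0.213, -0.977]]
force: [0.3, -0.6, 0.3]
opening: 0.555
target [0.5248 0.303  0.16  ] shift [373.6, 10.8, 42.8] turn [-12.29, -0.23, -2.53]
```

View pics/s3.png

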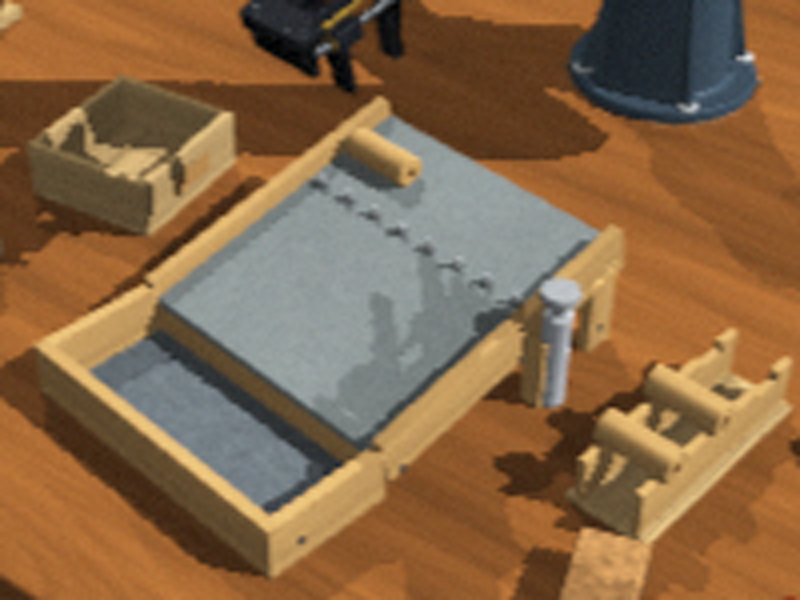

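```bash
python3 -m jog '[[[374,11,43],[-12.3,-0.2,-2.5],0.42],[[374,11,43],[-12.3,-0.2,-2.5],0.42],[[374,11,43],[-12.3,-0.2,-2.5],0.42],[[374,11,43],[-12.3,-0.2,-2.5],0.42],[[374,11,43],[-12.3,-0.2,-2.5],0.42],[[374,11,43],[-12.3,-0.2,-2.5],0.42],[[374,11,43],[-12.3,-0.2,-2.5],0.42],[[374,11,43],[-12.3,-0.2,-2.5],0.42],[[374,11,43],[-12.3,-0.2,-2.5],0.42],[[374,11,43],[-12.3,-0.2,-2.5],0.42],[[374,11,43],[-12.3,-0.2,-2.5],0.42],[[374,11,43],[-12.3,-0.2,-2.5],0.42]]';python3 -c "
from h import *
to(fr(OK_,YK,[0,0,.05]),Rd(YK))"
```

```text
time_s: 7.3
position: [0.5251, 0.3026, 0.1583]
tcp_rot: [[0.11, 0.994, 0.002], [0.994, -0.11, -0.002], [-0.002, 0.002, -1.0]]
force: [-0.5, -1.1, -0.4]
opening: 0.578
target [0.5248 0.303  0.05  ] shift [0.6, -0.6, 108.3] turn [0.11, 0.11, 0.03]
```

```bash
python3 -m jog '[[[1,0,40],[0,0,0],0.42],[[1,0,75],[0,0,0],0.42],[[1,0,95],[0,0,0],0.42],[[1,0,108],[0,0,0],0.42],[[1,0,108],[0,0,0],0.42],[[1,0,108],[0,0,0],0.42]]'; python3 -m jog '[[[0,0,0],[0,0,0],0.8],[[0,0,0],[0,0,0],0.8],[[0,0,0],[0,0,0],0.8],[[0,0,0],[0,0,0],0.8],[[0,0,0],[0,0,0],0.8],[[0,0,-15],[0,0,0],0.8],[[0,0,-40],[0,0,0],0.8],[[0,0,-80],[0,0,0],0.8],[[0,0,-120],[0,0,0],0.8],[[0,0,-120],[0,0,0],0.8]]'; python3 -c "
from h import *
to(strip(0,.055),Rd(YR,12))"
```

```text
time_s: 7.8
position: [0.5262, 0.302, 0.0508]
tcp_rot: [[0.113, 0.994, 0.002], [0.994, -0.113, -0.002], [-0.002, 0.002, -1.0]]
force: [0.7, -1.0, -0.9]
opening: 0.58
time_s: 8.63
position: [0.531, 0.3062, 0.1794]
tcp_rot: [[0.11, 0.994, 0.019], [0.994, -0.111, 0.005], [0.007, 0.018, -1.0]]
force: [1.1, -0.3, 0.4]
opening: 0.337
target [0.4683 0.0236 0.1449] shift [-288.0, -31.7, 32.0] turn [13.03, -0.16, 2.49]
```

```bash
python3 -m jog '[[[-288,-32,0],[12.2,0,2.5],0.8],[[-288,-32,0],[12.2,0,2.5],0.8],[[-288,-32,0],[12.2,0,2.5],0.8],[[-288,-32,0],[12.2,0,2.5],0.8],[[-288,-32,0],[12.2,0,2.5],0.8],[[-288,-32,0],[12.2,0,2.5],0.8],[[-288,-32,10],[12.2,0,2.5],0.8],[[-288,-32,32],[12.2,0,2.5],0.8],[[-288,-32,32],[12.2,0,2.5],0.8],[[-288,-32,32],[12.2,0,2.5],0.8]]'; python3 -c "
from h import *
to(strip(0,.0065),Rd(YR,12))"
```

```text
time_s: 9.47
position: [0.4616, 0.0213, 0.1388]
tcp_rot: [[0.155, 0.966, -0.208], [0.988, -0.153, 0.028], [-0.004, -0.21, -0.978]]
force: [0.4, 0.8, -0.3]
opening: 0.333
target [0.4583 0.0251 0.0974] shift [3.4, 4.9, 41.2] turn [-0.13, 0.22, -0.17]
```

```bash
python3 -m jog '[[[3,4,18],[-0.1,0.2,0],0.8],[[3,4,30],[-0.1,0.2,0],0.8],[[3,4,37],[-0.1,0.2,0],0.8],[[3,4,40],[-0.1,0.2,0],0.8],[[3,4,40],[-0.1,0.2,0],0.8],[[3,4,40],[-0.1,0.2,0],0.8]]'; python3 -c "
from h import *
to(strip(0,.0065),Rd(YR,12))"
```

```text
time_s: 9.97
position: [0.459, 0.0253, 0.0997]
tcp_rot: [[0.153, 0.967, -0.203], [0.988, -0.15, 0.03], [-0.001, -0.205, -0.979]]
force: [-0.1, -0.7, -0.2]
opening: 0.335
target [0.4583 0.0251 0.0974] shift [-0.2, -0.2, 2.3] turn [0.17, 0.08, -0.04]
```

```bash
python3 -m jog '[[[0,0,2],[0.2,0,0],0.8],[[0,0,3],[0.2,0,0],0.8],[[0,0,3],[0.2,0,0],0.8],[[0,0,3],[0.2,0,0],0.8]]'
```

```text
time_s: 10.3
position: [0.459, 0.025, 0.0979]
tcp_rot: [[0.155, 0.966, -0.205], [0.988, -0.152, 0.031], [-0.001, -0.207, -0.978]]
force: [0.2, 0.5, 9.4]
opening: 0.337
```

```bash
python3 -m jog '[[[0,0,-0.5],[0,0,0],0.5],[[0,0,-0.5],[0,0,0],0.5],[[0,0,-0.5],[0,0,0],0.5],[[0,0,-0.5],[0,0,0],0.5],[[0,0,-15],[0,0,0],0.5],[[0,0,-40],[0,0,0],0.5],[[0,0,-75],[0,0,0],0.42],[[0,0,-110],[0,0,0],0.42],[[0,0,-110],[0,0,0],0.42]]'; python3 -c "
from h import *
to(fr(OK_,YK,[.07,0,.16]),Rd(YK))"
```

```text
time_s: 11.05
position: [0.486, 0.0205, 0.209]
tcp_rot: [[0.155, 0.969, -0.194], [0.988, -0.152, 0.029], [-0.002, -0.196, -0.981]]
force: [0.9, -0.3, 0.7]
opening: 0.566
target [0.5944 0.2953 0.16  ] shift [288.3, 72.8, 34.9] turn [-11.31, -0.15, -2.55]
```

```bash
python3 -m jog '[[[288,73,10],[-12,-0.2,-2.5],0.42],[[288,73,10],[-12,-0.2,-2.5],0.42],[[288,73,35],[-12,-0.2,-2.5],0.42],[[288,73,35],[-12,-0.2,-2.5],0.42],[[288,73,35],[-12,-0.2,-2.5],0.42],[[288,73,35],[-12,-0.2,-2.5],0.42],[[288,73,35],[-12,-0.2,-2.5],0.42],[[288,73,35],[-12,-0.2,-2.5],0.42],[[288,73,35],[-12,-0.2,-2.5],0.42],[[288,73,35],[-12,-0.2,-2.5],0.42]]';python3 -c "
from h import *
to(fr(OK_,YK,[.07,0,.05]),Rd(YK))"
```

```text
time_s: 11.88
position: [0.5874, 0.2955, 0.1527]
tcp_rot: [[0.11, 0.994, -0.004], [0.994, -0.11, -0.002], [-0.002, -0.004, -1.0]]
force: [-0.1, -0.8, 0.1]
opening: 0.58
target [0.5944 0.2953 0.05  ] shift [0.7, 7.4, 102.6] turn [-0.23, 0.12, 0.03]
```

```bash
python3 -m jog '[[[1,7,35],[0,0,0],0.42],[[1,7,70],[0,0,0],0.42],[[1,7,92],[0,0,0],0.42],[[1,7,102],[0,0,0],0.42],[[1,7,102],[0,0,0],0.42],[[1,7,102],[0,0,0],0.42]]'; python3 -c "
from h import *
to(fr(OK_,YK,[.07,0,.05]),Rd(YK))"
```

```text
time_s: 12.38
position: [0.5957, 0.2949, 0.0525]
tcp_rot: [[0.113, 0.994, -0.002], [0.994, -0.113, -0.0], [-0.0, -0.002, -1.0]]
force: [0.4, -0.6, 0.5]
opening: 0.58
target [0.5944 0.2953 0.05  ] shift [0.2, -1.3, 2.5] turn [-0.09, 0.03, -0.13]
```

```bash
python3 -m jog '[[[0,-1,2],[0,0,0],0.42],[[0,-1,2],[0,0,0],0.8],[[0,-1,2],[0,0,0],0.8],[[0,-1,2],[0,0,0],0.8],[[0,-1,2],[0,0,0],0.8],[[0,-1,2],[0,0,0],0.8],[[0,-1,-15],[0,0,0],0.8],[[0,-1,-40],[0,0,0],0.8],[[0,-1,-80],[0,0,0],0.8],[[0,-1,-120],[0,0,0],0.8],[[0,-1,-120],[0,0,0],0.8],[[0,-1,-120],[0,0,0],0.8]]'; python3 -c "
from h import *
to(strip(.088,.055),Rd(YR,12))"
```

```text
time_s: 13.38
position: [0.5966, 0.2971, 0.1753]
tcp_rot: [[0.111, 0.994, 0.005], [0.994, -0.111, 0.002], [0.003, 0.005, -1.0]]
force: [-0.7, -0.5, -0.2]
opening: 0.337
target [0.4818 0.1106 0.1449] shift [-198.2, -93.5, 29.5] turn [12.29, 0.1, 2.43]
```

```bash
python3 -m jog '[[[-198,-94,0],[12,0,2.5],0.8],[[-198,-94,0],[12,0,2.5],0.8],[[-198,-94,0],[12,0,2.5],0.8],[[-198,-94,0],[12,0,2.5],0.8],[[-198,-94,0],[12,0,2.5],0.8],[[-198,-94,0],[12,0,2.5],0.8],[[-198,-94,10],[12,0,2.5],0.8],[[-198,-94,26],[12,0,2.5],0.8],[[-198,-94,26],[12,0,2.5],0.8],[[-198,-94,26],[12,0,2.5],0.8]]'; python3 -c "
from h import *
to(strip(.088,.0065),Rd(YR,12))"
```

```text
time_s: 14.22
position: [0.4785, 0.1108, 0.1445]
tcp_rot: [[0.154, 0.965, -0.211], [0.988, -0.151, 0.028], [-0.005, -0.213, -0.977]]
force: [0.2, 0.0, 0.2]
opening: 0.336
target [0.4718 0.1121 0.0974] shift [0.5, 3.3, 47.5] turn [-0.28, 0.27, -0.1]
```

```bash
python3 -m jog '[[[1,3,22],[-0.2,0.2,0],0.8],[[1,3,36],[-0.2,0.2,0],0.8],[[1,3,43],[-0.2,0.2,0],0.8],[[1,3,46],[-0.2,0.2,0],0.8],[[1,3,46],[-0.2,0.2,0],0.8],[[1,3,46],[-0.2,0.2,0],0.8]]'; python3 -c "
from h import *
to(strip(.088,.0065),Rd(YR,12))"
```

```text
time_s: 14.72
position: [0.4733, 0.1121, 0.1008]
tcp_rot: [[0.154, 0.967, -0.203], [0.988, -0.151, 0.03], [-0.001, -0.205, -0.979]]
force: [1.2, -0.5, -0.2]
opening: 0.34
target [0.4718 0.1121 0.0974] shift [-0.2, -0.7, 3.6] turn [0.18, 0.05, -0.1]
```

```bash
python3 -m jog '[[[0,-1,2],[0.2,0,0],0.8],[[0,-1,4],[0.2,0,0],0.8],[[0,-1,4],[0.2,0,0],0.8],[[0,-1,4],[0.2,0,0],0.8]]'
```

```text
time_s: 15.05
position: [0.4709, 0.112, 0.0969]
tcp_rot: [[0.155, 0.966, -0.207], [0.988, -0.152, 0.031], [-0.001, -0.209, -0.978]]
force: [0.0, -0.6, -0.4]
opening: 0.336
```

```bash
python3 -m jog '[[[0,0,1],[0,0,0],0.8],[[0,0,1],[0,0,0],0.8],[[0,0,1],[0,0,0],0.8]]';python3 -m jog '[[[0,0,1],[0,0,0],0.8],[[0,0,1],[0,0,0],0.8]]'
```

```text
time_s: 15.3
position: [0.471, 0.112, 0.0967]
tcp_rot: [[0.155, 0.966, -0.206], [0.988, -0.152, 0.031], [-0.001, -0.208, -0.978]]
force: [-0.7, -0.1, 5.7]
opening: 0.335
time_s: 15.47
position: [0.471, 0.112, 0.0966]
tcp_rot: [[0.155, 0.966, -0.206], [0.988, -0.152, 0.031], [-0.001, -0.208, -0.978]]
force: [-1.2, -0.8, 11.7]
opening: 0.335
```

Contact. Release and lift, closing the fingers on the way for the plunger.

```bash
python3 -m jog '[[[0,0,-0.8],[0,0,0],0.5],[[0,0,-0.8],[0,0,0],0.5],[[0,0,-0.8],[0,0,0],0.5],[[0,0,-0.8],[0,0,0],0.5],[[0,0,-15],[0,0,0],0.5],[[0,0,-40],[0,0,0],0.5],[[0,0,-75],[0,0,0],0.5],[[0,0,-80],[0,0,0],1],[[0,0,-80],[0,0,0],1],[[0,0,-80],[0,0,0],1]]'; python3 -c "
from h import *
import cv2
to(np.array([.5334,.1792,.140]),Rd(YR))
to(fr(OR,YR,[0,.164,.14]),Rd(YR))
cv2.imwrite('pics/s4.png',cv2.resize(vision.capture('scene')[140:290,180:380][:,:,::-1],(800,600),interpolation=cv2.INTER_CUBIC))
"
```

```text
time_s: 16.3
position: [0.4864, 0.1096, 0.1726]
tcp_rot: [[0.155, 0.966, -0.208], [0.988, -0.152, 0.031], [-0.002, -0.21, -0.978]]
force: [-0.5, -0.5, 0.3]
opening: 0.353
target [0.5334 0.1792 0.14  ] shift [76.1, 41.6, 24.3] turn [-12.12, 0.08, -0.13]
target [0.5335 0.1795 0.14  ] shift [76.3, 41.7, 24.3] turn [-12.12, 0.08, -0.13]
```

View pics/s4.png

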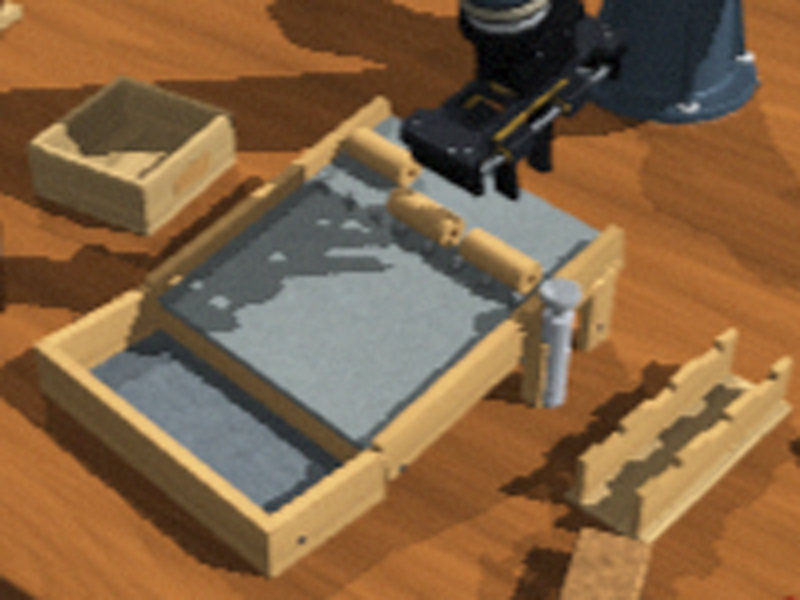

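```bash
python3 -m jog '[[[76,42,0],[-12.1,0,0],1],[[76,42,0],[-12.1,0,0],1],[[76,42,10],[-12.1,0,0],1],[[76,42,24],[-12.1,0,0],1],[[76,42,24],[-12.1,0,0],1],[[76,42,24],[-12.1,0,0],1],[[76,42,24],[-12.1,0,0],1]]'; python3 -c "
from h import *
to(fr(OR,YR,[0,.164,.121]),Rd(YR))"
```

```text
time_s: 16.93
position: [0.5338, 0.1787, 0.1399]
tcp_rot: [[0.155, 0.988, -0.002], [0.988, -0.155, -0.002], [-0.002, -0.002, -1.0]]
force: [-0.0, -0.8, -0.0]
opening: 0.005
target [0.5335 0.1795 0.121 ] shift [0.8, -0.4, 18.9] turn [-0.1, 0.12, -0.14]
```

```bash
python3 -m jog '[[[1,0,15],[0,0,0],1],[[1,0,22],[0,0,0],1],[[1,0,30],[0,0,0],1],[[1,0,34],[0,0,0],1],[[1,0,34],[0,0,0],1]]'; python3 -m jog '[[[0,0,1],[0,0,0],1],[[0,0,1],[0,0,0],1],[[0,0,1],[0,0,0],1]]'
```

```text
time_s: 17.35
position: [0.5353, 0.1797, 0.1077]
tcp_rot: [[0.156, 0.988, 0.001], [0.988, -0.156, -0.001], [-0.001, 0.002, -1.0]]
force: [-0.6, -0.3, 9.2]
opening: 0.006
time_s: 17.6
position: [0.5353, 0.1796, 0.1073]
tcp_rot: [[0.156, 0.988, 0.002], [0.988, -0.156, -0.001], [-0.001, 0.002, -1.0]]
force: [-1.4, 0.4, 9.5]
opening: 0.008
```

```bash
python3 -m jog '[[[0,0,1.5],[0,0,0],1],[[0,0,1.5],[0,0,0],1],[[0,0,1.5],[0,0,0],1],[[0,0,1.5],[0,0,0],1],[[0,0,1.5],[0,0,0],1],[[0,0,1.5],[0,0,0],1],[[0,0,1.5],[0,0,0],1],[[0,0,1.5],[0,0,0],1],[[0,0,1.5],[0,0,0],1],[[0,0,1.5],[0,0,0],1],[[0,0,1.5],[0,0,0],1],[[0,0,1.5],[0,0,0],1]]'; python3 -c "
from h import *
import cv2
cv2.imwrite('pics/s5.png',cv2.resize(vision.capture('scene')[140:290,180:380][:,:,::-1],(800,600),interpolation=cv2.INTER_CUBIC))
"
```

```text
time_s: 18.6
position: [0.5353, 0.1797, 0.1072]
tcp_rot: [[0.155, 0.988, 0.003], [0.988, -0.155, -0.001], [-0.001, 0.003, -1.0]]
force: [-3.7, -0.9, 18.5]
opening: 0.008
```

View pics/s5.png

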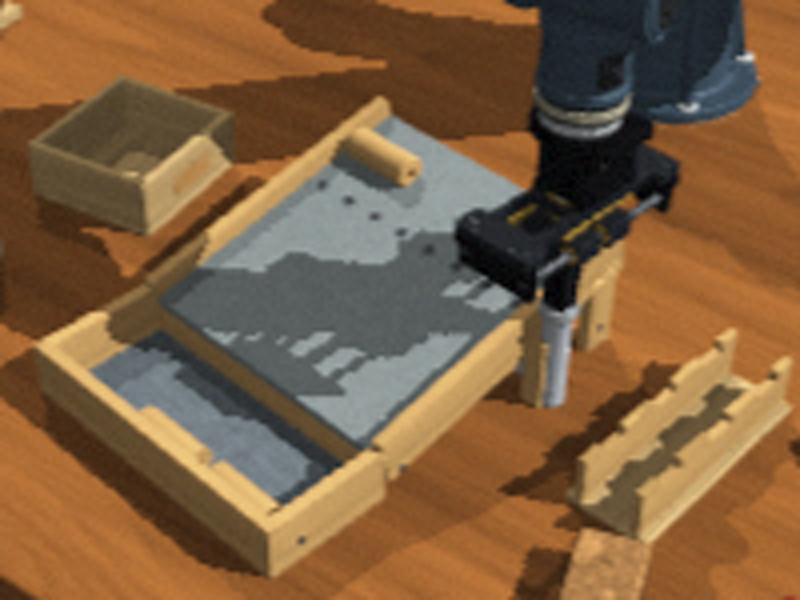

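```bash
python3 -m jog '[[[0,0,-15],[0,0,0],1],[[0,0,-40],[0,0,0],1],[[0,0,-80],[0,0,0],1],[[0,0,-80],[0,0,0],0.42]]'; python3 -c "
from h import *
to(strip(-.088,.06),Rd(YR,12))"
```

```text
time_s: 18.98
position: [0.539, 0.1805, 0.1906]
tcp_rot: [[0.155, 0.988, 0.013], [0.988, -0.155, 0.0], [0.002, 0.013, -1.0]]
force: [0.4, -0.6, 0.0]
opening: 0.032
target [ 0.4559 -0.0635  0.1497] shift [-254.1, -44.7, 39.7] turn [12.73, -0.14, -0.13]
```

```bash
python3 -m jog '[[[-254,-42,10],[12,0,0],0.42],[[-254,-42,10],[12,0,0],0.42],[[-254,-42,10],[12,0,0],0.42],[[-254,-42,10],[12,0,0],0.42],[[-254,-42,10],[12,0,0],0.42],[[-254,-42,36],[12,0,0],0.42],[[-254,-42,36],[12,0,0],0.42],[[-254,-42,36],[12,0,0],0.42],[[-254,-42,36],[12,0,0],0.42],[[-254,-42,36],[12,0,0],0.42]]'; python3 -c "
from h import *
to(strip(-.088,.0075),Rd(YR,12))"
```

```text
time_s: 19.82
position: [0.4541, -0.064, 0.1487]
tcp_rot: [[0.155, 0.966, -0.205], [0.988, -0.152, 0.031], [-0.001, -0.207, -0.978]]
force: [-0.0, -0.3, 0.1]
opening: 0.575
target [ 0.4451 -0.0618  0.0984] shift [0.8, 1.4, 51.2] turn [0.06, 0.04, -0.14]
```

```bash
python3 -m jog '[[[1,1,20],[0,0,0],0.42],[[1,1,38],[0,0,0],0.42],[[1,1,48],[0,0,0],0.42],[[1,1,51],[0,0,0],0.42],[[1,1,51],[0,0,0],0.42],[[1,1,51],[0,0,0],0.42]]'; python3 -m jog '[[[0,0,0],[0,0,0],0.8],[[0,0,0],[0,0,0],0.8],[[0,0,0],[0,0,0],0.8],[[0,0,0],[0,0,0],0.8],[[0,0,0],[0,0,0],0.8],[[0,0,-15],[0,0,0],0.8],[[0,0,-40],[0,0,0],0.8],[[0,0,-80],[0,0,0],0.8],[[0,0,-80],[0,0,0],0.8]]';python3 -c "
from h import *
to(np.array([.506,-.3245,.16]),Rd(6.3)); to(np.array([.506,-.3245,.025]),Rd(6.3))"
```

```text
time_s: 20.32
position: [0.4452, -0.0614, 0.0989]
tcp_rot: [[0.154, 0.967, -0.204], [0.988, -0.151, 0.03], [-0.002, -0.206, -0.978]]
force: [1.3, 0.3, -0.8]
opening: 0.581
time_s: 21.07
position: [0.4659, -0.0661, 0.1817]
tcp_rot: [[0.155, 0.969, -0.193], [0.988, -0.153, 0.026], [-0.004, -0.195, -0.981]]
force: [1.4, -0.5, 0.4]
opening: 0.332
target [ 0.506  -0.3245  0.16  ] shift [-248.9, 82.6, 6.7] turn [-11.2, -1.27, -15.19]
target [ 0.506  -0.3245  0.025 ] shift [-248.4, 108.9, 139.1] turn [-11.2, -1.27, -15.19]
```

```bash
python3 -m jog '[[[-249,83,7],[-12,-1.3,-15.2],0.8],[[-249,83,7],[-12,-1.3,-15.2],0.8],[[-249,83,7],[-12,-1.3,-15.2],0.8],[[-249,83,7],[-12,-1.3,-15.2],0.8],[[-249,83,7],[-12,-1.3,-15.2],0.8],[[-249,83,7],[-12,-1.3,-15.2],0.8],[[-249,83,7],[-12,-1.3,-15.2],0.8],[[-249,83,7],[-12,-1.3,-15.2],0.8],[[-249,83,7],[-12,-1.3,-15.2],0.8],[[-249,83,7],[-12,-1.3,-15.2],0.8]]';python3 -c "
from h import *
to(np.array([.506,-.3245,.02]),Rd(6.3))
import cv2
im=vision.capture('top')[:,:,::-1];cv2.imwrite('pics/t6.png',cv2.resize(im[120:270,240:440],(800,600),interpolation=cv2.INTER_CUBIC))"
```

```text
time_s: 21.9
position: [0.5, -0.3209, 0.1524]
tcp_rot: [[-0.11, 0.994, -0.001], [0.994, 0.11, 0.006], [0.006, 0.0, -1.0]]
force: [-0.0, 0.7, 0.7]
opening: 0.333
target [ 0.506  -0.3245  0.02  ] shift [-5.0, 5.6, 132.3] turn [0.01, -0.34, 0.02]
```

View pics/t6.png

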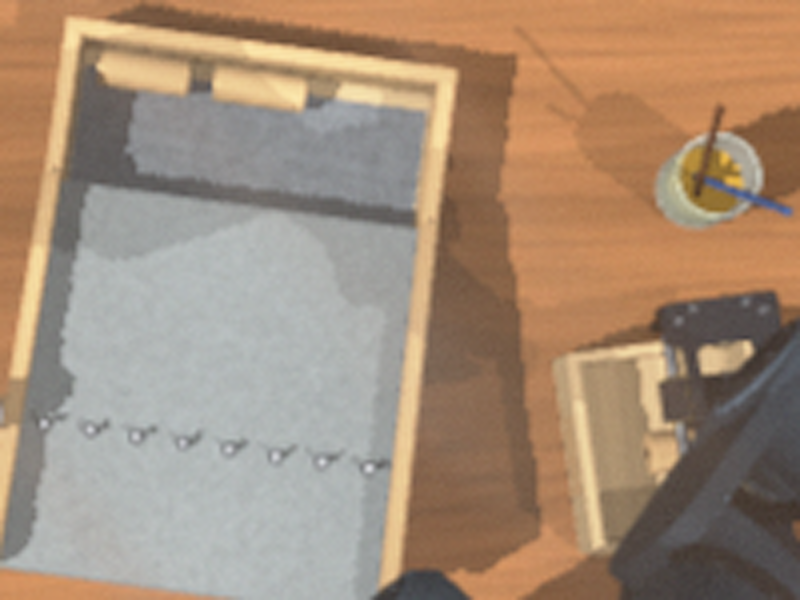

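```bash
python3 -m jog '[[[-5,5,20],[0,0,0],0.8],[[-5,5,55],[0,0,0],0.8],[[-5,5,90],[0,0,0],0.8],[[-5,5,115],[0,0,0],0.8],[[-5,5,128],[0,0,0],0.8],[[-5,5,131],[0,0,0],0.8],[[-5,5,131],[0,0,0],0.8],[[-5,5,131],[0,0,0],0.8]]'
```

```text
time_s: 22.62
position: [0.5076, -0.3269, 0.0233]
tcp_rot: [[-0.111, 0.994, 0.003], [0.994, 0.111, 0.002], [0.002, 0.003, -1.0]]
force: [0.1, 0.4, -0.2]
opening: 0.336
```

```bash
python3 -m jog '[[[0,0,4],[0,0,0],0.8],[[0,0,4],[0,0,0],0.8],[[0,0,4],[0,0,0],0.8],[[0,0,4],[0,0,0],0.5],[[0,0,4],[0,0,0],0.5],[[0,0,4],[0,0,0],0.5],[[0,0,4],[0,0,0],0.5],[[0,0,-15],[0,0,0],0.5],[[0,0,-50],[0,0,0],0.5],[[0,0,-90],[0,0,0],0.5],[[0,0,-130],[0,0,0],0.5],[[0,0,-160],[0,0,0],0.5]]'; python3 -m jog '[[[150,-20,0],[0,0,0],0.5],[[150,-20,0],[0,0,0],0.5],[[150,-20,0],[0,0,0],0.5],[[150,-20,0],[0,0,0],0.5],[[150,-20,0],[0,0,0],0.5],[[150,-20,0],[0,0,0],0.5]]'; python3 -c "
from h import *
import cv2
cv2.imwrite('pics/s7.png',cv2.resize(vision.capture('scene')[130:310,100:380][:,:,::-1],(800,514),interpolation=cv2.INTER_CUBIC))
"
```

```text
time_s: 23.62
position: [0.5069, -0.3279, 0.1851]
tcp_rot: [[-0.11, 0.994, 0.004], [0.994, 0.11, 0.001], [0.001, 0.004, -1.0]]
force: [-0.2, -0.4, -0.2]
opening: 0.499
time_s: 24.12
position: [0.4696, -0.179, 0.1827]
tcp_rot: [[-0.112, 0.994, 0.001], [0.994, 0.112, 0.003], [0.003, 0.002, -1.0]]
force: [0.7, -0.3, 0.9]
opening: 0.499
```

View pics/s7.png

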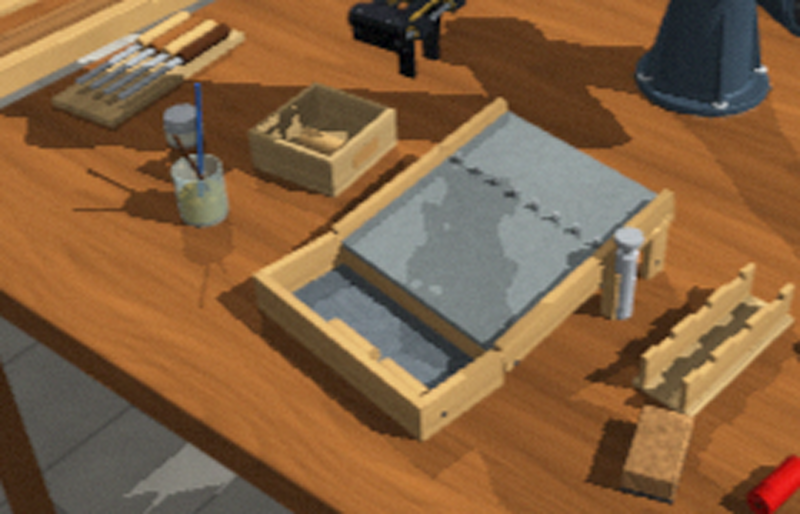

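The picture shows the flat roller lying in the box at about (320,138) and the two round ones in the tray at about (355,340). The plunger head is up at (628,238), the pins are out, the bystanders are undisturbed and the gripper is empty and clear.

```bash
python3 -c "
from rig import bot
print(bot.hand_in())"
```

```text
the job is handed in; nothing more can be done
None
```

The roll test is done and handed in at about 24 s of the 72 s allowed. I laid all three rollers across the strip above the pins, let go, and pressed the plunger to its stop. The force rose to 18.5 N while the head stayed at about 107 mm, so it was on the stop. I held it there for over a second and let it spring back.

- **Round rollers:** two rolled to the pins, then ran down into the catch tray by themselves and were left there.
- **Flat roller:** the one at y = -88 mm stayed where it was laid. I picked it off and put it in the plywood box.

The last picture, taken before hand-in, shows the flat roller in the box and both round ones in the tray. The plunger and pins are up, the gripper is empty and clear, and the bystanders in view (sanding block, brush jar, paint tin) look unmoved. The tortoise was outside that picture, but the arm's path never went near it.

I saw no failed checks. Measured points agreed within 2–3 mm between the cameras, and hand-in gave no verdict.

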